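# Check a glass nugget for strain with the loupe

### The arm

A 6-joint arm with a two-finger parallel gripper is mounted at the origin on a cart in front of the work surface, level with it; the furniture and walls round the work are solid. World frame = base frame: x ahead of the robot, y to its left, z up, the work surface at z = 0. Lengths are in m, angles in rad, forces in N, time in s.
With the tool pointing down it reaches from about 0.375 to 0.9 m from the base axis. Payload 3.1 kg.
Tool frame: the origin (TCP) lies on the centre line of the jaws, within the pads' length; the fingertips stand 25 mm ahead of it and the grasp point (between the pads) lies 6 mm ahead of it (manip.tips_ahead is the distance from the TCP to the fingertips, in m); z points along the fingers, y is the direction in which the jaws open and shut (so a half turn about z gives the same grasp; the last joint's range is limited). The gripper opens to 85 mm and grips with 20 to 120 N. Pads are 22 mm wide; open, the fingers measure 114 mm over their backs; the gripper's body (76 mm by 85 mm) begins 54 mm behind the grasp point. The pads swing forward as they close: fully open they stand 13 mm farther back than shut.
Start: joints at [-1.355, 0.527, 1.433, -0, 1.181, -0.178], TCP at [0.24, -0.577, 0.256] pointing down, gripper open.
Joint ranges: [-3.08, 3.08], [-0.75, 2.2], [0.22, 2.44], [-1.43, 4.57], [0, 2.65], [-2.85, 2.85]. Speed limits (rad/s): [2.79, 2.79, 3.14, 3.14, 3.14, 3.14].

### API

Orientations are given as a unit quaternion [x, y, z, w].
In Python, from station import manip gives the robot as it stands.
- The arm moves only by the tool play_rows, never from a script. Its argument "steps" is a list that holds one entry, the list of rows, each a list of 6 numbers: the shift along the tool's x, y, z in m, then the turn, a rotation vector about the tool's x, y, z in degrees. In form: [[[x, y, z, rx, ry, rz], ...]]. A call has 1 to 10 rows; each row shifts and turns the commanded pose from where the row before left it, along the tool's axes as they then stand; what a row does not reach is not made up. A row lasts 1/8 s, in which the tool goes at most 62.5 mm and 10.7 degrees, less where a joint would pass 70% of its speed; a pose out of reach is approached as far as the arm can. A call is refused whole if a number of a shift passes 0.0625 or a number of a turn 10.7, either way. A call with a gripper value outside its range is refused whole. "fingers" is the opening, from 0 (shut) to 1 (fully open), set as the call begins (left out, the last holds). The fingers move at their own pace and stop on an object; "squeeze" is the grip in N (left out, the last holds). Time passes only in rows, so rows that do not move let the fingers close. It gives the time, the measured TCP pose, the force and the opening at its end, in the units of the state.
- manip.sense(): the state, without advancing time (a new reading comes with each control period).
- manip.snapshot(name): name is "scene" or "top"; returns a dict with "img" (384x512x3 uint8, red, green, blue), "K" (3x3 intrinsics, pixels), "world_from_camera" (4x4, takes a point from camera to world coordinates). Camera axes: x right, y down, z forward; pixel columns grow to the right and rows downward; lengths in m; the calibration is good to about 2 mm. A picture is of the moment at which its call begins. There is no depth.
- manip.sign_off(): hands the job in, once; it reports no verdict.
Trained networks look in a picture, given as the dict that the camera call returned (one of the last four; its "shot" number tells which), for a name from the list of things; names that differ only in an ending like _2 or _b are one class to them, and where a whole thing is asked for, a point or a joint stands for the part that bears it (a point fixed in the world has none). Each returns a list of dicts, best first, with "score" (0 to 1); they miss things now and then, are a little off and sometimes report something else, mostly with a low value. They report only what shows in the picture. A call takes as long as a camera call.
- manip.regions_of(label, picture): "pixels" (384x512 bool, what is visible of it) and "rect" ([left, top, right, bottom] in pixels, round what is visible of it).
- manip.pinpoint(label, picture): "point" ([column, row] in pixels: a listed point, or the origin of a listed thing).
The state is a dict: "t": time; "q": joint angles; "qd": joint speeds; "tau": joint torques, N m; "tcp_pos": TCP position; "tool_rot": TCP orientation; "force": force on the tool from outside, world axes, zero at the start; "ft_torque": the same for the moment, N m; "finger_gap": opening from 0.0 (shut) to 1.0 (fully open).
Only numpy, scipy, OpenCV 4.12 (cv2) and the standard library are available. Lean on these libraries where they do the work, as an engineer would, in place of code of your own. Each camera call takes 0.05 s, during which the arm holds its last target.

### The job

Get the red glass nugget on the light box ready to be checked for strain: first push the light box's filter drawer fully home, so that its catch holds it, and let go of it. Then pick up the loupe by its handle and hold its lens level, centred above the nugget and at the height of the red pointer on the scale column; the job ends with the loupe still in the gripper, held steady there and touching nothing else. Leave the nugget, the pointer and everything else on the bench as they are.

Things in the scene. Friction and masses are not known exactly. Their poses are not given: they have to be found in the camera images.
- light_box: White box fixed to the bench, 150 (x) x 140 (y) x 62 mm high, with a flush round clear window (72 mm) in its top and the filter drawer in its -x face. Origin: centre of the underside, on the bench; x points away from the drawer's face, z up. A square 12 mm scale column stands on its top at x = +58, y = -53 mm and rises to 161 mm above the top (223 mm above the bench). It stands at a different place and yaw each time.
- filter_drawer (a joint): How far the filter drawer stands open, m: 0 = home against its stop, grows as it comes out along the light box's -x; at most 0.065. It slides with about 1 N of drag; between about 15 and 7 mm open a sprung catch resists with up to about 4 N more, and once past it the catch pulls the drawer the rest of the way home and holds it with about 2 N.
- drawer_front (a point): Centre of the dark flat outer face of the drawer's front, which is 136 mm wide (along the box's y) and 46 mm high, from 12 to 58 mm above the bench; no handle. The face looks along the box's -x; with the drawer home it lies 87 mm from the box's centre. To close it, push the face along the box's +x.
- pointer_tip (a point): Tip of the red arrow on the black clamp on the scale column; its height marks the height at which the lens must be held, 60 to 110 mm above the top of the light box. It stands 42 mm from the column's axis, towards the window, at about the box's x = +28, y = -23 mm. The clamp slides on the column if knocked.
- red_nugget: Red glass nugget, flat-backed, 22 mm across and 9 mm high, lying loose on the light box's window. Origin: centre of its underside.
- loupe: Reading lens lying flat on the bench, 100 g, give or take 30 percent, centre of mass about 56 mm from the lens's centre, at the handle's inner end: a dark round rim 66 mm across and 10 mm high with a glass lens, a brass neck and a straight black handle. Origin: under the lens's centre, at its underside; z up when level; the handle points along its -x. The handle is a bar 16 mm wide and 14 mm high, from 49 to 145 mm from the lens's centre.
- lens (a point): Centre of the loupe's lens, 5 mm above the loupe's underside.
- loupe_handle (a point): Middle of the loupe's handle, 90 mm from the lens's centre and 7 mm above the underside: the place to grip, across the 16 mm width.
- glass_cutter: Brass glass cutter, 136 mm long and 13 mm thick, lying beyond the loupe. Leave it alone. Origin: under the middle.
- marker: Black and white marker pen, 124 mm long and 14 mm thick, lying at the left side of the bench. Leave it alone. Origin: under the middle.
- blue_nugget: Blue glass nugget, 24 mm across, 10 mm high, lying on the bench at the left. Leave it alone.

How it is judged:
By the outcome, as a careful person would: the job done as asked, in the order asked, and still so for the second after the job is handed in, while the arm keeps its last pose, push and grip.
It also fails if it takes over 53 s, if anything falls off the work surface, if the arm or the gripper's body presses on something with over 40 N, if the wrist force passes 120 N, or if a joint passes its speed limit or range.

## Working session

There is one attempt and no reset: what is moved stays moved. The work goes in short steps, Python scripts to look and compute and a tool call to move; the robot and the scene stay as the last step left them, time stands still between calls to the robot, and variables do not carry over. Pictures are saved under pics/ and viewed, and the job is handed in when it is done.

Besides the shell and the picture viewer there is one more tool, called after "Emit:" as a command line: name --argument value ..., lists and objects as JSON in quotes. play_rows: Moves the arm, as the interface text tells. Its arguments: {"type":"object","properties":{"steps":{"type":"array"},"fingers":{"type":"number"},"squeeze":{"type":"number"}},"required":["steps"]}

```bash
ls; mkdir -p pics; python3 - <<'E'
from station import manip
import cv2,numpy as np
s=manip.sense();print(s)
for n in("scene","top"):
    p=manip.snapshot(n);cv2.imwrite(f"pics/{n}0.png",p["img"][:,:,::-1]);print(n,p["K"],p["world_from_camera"])
    np.savez(f"{n}0.npz",**{k:p[k] for k in("img","K","world_from_camera")})
    for l in["light_box","drawer_front","pointer_tip","red_nugget","loupe","lens","loupe_handle","glass_cutter","marker","blue_nugget"]:
        print(l,[(np.round(d["point"],1),round(d["score"],2)) for d in manip.pinpoint(l,p)[:2]])
E
```

```text
pics
{'t': 0.0, 'q': array([-1.35449682e+00,  5.28491244e-01,  1.43392166e+00,  2.53605290e-05,
        1.18139259e+00, -1.78476664e-01]), 'qd': array([-0.00124037,  0.00045913,  0.00054477, -0.00075352,  0.00093873,
        0.00115492]), 'tau': array([-1.67033568e-04, -4.42352021e+01, -1.78026581e+01, -2.15723244e-04,
        8.46408686e-03, -4.26760963e-06]), 'tcp_pos': array([ 0.24027651, -0.57624225,  0.255312  ]), 'tool_rot': array([ 9.80582488e-01,  1.96103954e-01, -9.19916811e-06, -1.10644246e-03]), 'force': array([ 1.54884812e-01, -4.30021251e-04,  1.23386216e+00]), 'ft_torque': array([-0.01618237, -0.03108022,  0.00362402]), 'finger_gap': 0.9987742365044596}
scene [[375.48317388   0.         255.59996215]
 [  0.         375.48317388 196.00850647]
 [  0.           0.           1.        ]] [[-0.90359945 -0.26180155  0.3390693   0.25319005]
 [-0.42808907  0.58094327 -0.692275    0.59942001]
 [-0.01574136 -0.77069116 -0.6370144   0.64462648]
 [ 0.          0.          0.          1.        ]]
light_box [(array([279.8, 181.9]), 0.75)]
drawer_front [(array([285. , 167.3]), 0.73),
[... 454 characters left out ...]
    264.74542194]
 [  0.         457.09687883 185.4889987 ]
 [  0.           0.           1.        ]] [[ 0.01792158 -0.9912108   0.13107239  0.41760564]
 [-0.99983162 -0.01724984  0.00625858  0.00275781]
 [-0.00394259 -0.13116249 -0.99135304  1.16123568]
 [ 0.          0.          0.          1.        ]]
light_box []
drawer_front [(array([347.9, 242.8]), 0.64)]
pointer_tip [(array([361.3, 174.6]), 0.41)]
red_nugget [(array([340.4, 195.9]), 0.47)]
loupe [(array([256.7, 192. ]), 0.86)]
lens [(array([258.7, 186.4]), 0.66)]
loupe_handle [(array([224.9, 179.2]), 0.87)]
glass_cutter [(array([266.5, 154.8]), 0.66)]
marker [(array([161.4, 172.5]), 0.51)]
blue_nugget [(array([197.1, 156.9]), 0.59)]
```

```bash
python3 - <<'E'
import cv2
a=cv2.imread("pics/scene0.png");b=cv2.imread("pics/top0.png")
cv2.imwrite("pics/scene0z.png",cv2.resize(a[90:340,130:400],None,fx=2.4,fy=2.4,interpolation=cv2.INTER_CUBIC)[:600])
cv2.imwrite("pics/top0z.png",cv2.resize(b[110:310,140:400],None,fx=3,fy=3,interpolation=cv2.INTER_CUBIC))
E
```

```text
(no output)
```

View pics/scene0.png

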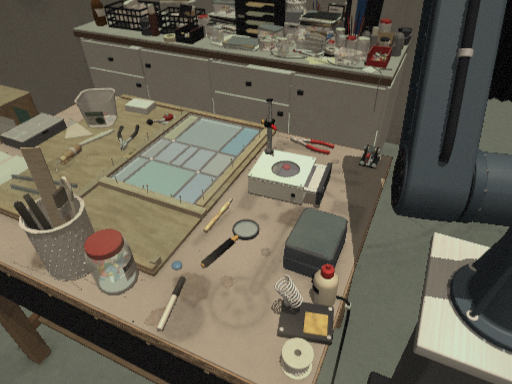

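View pics/scene0z.png

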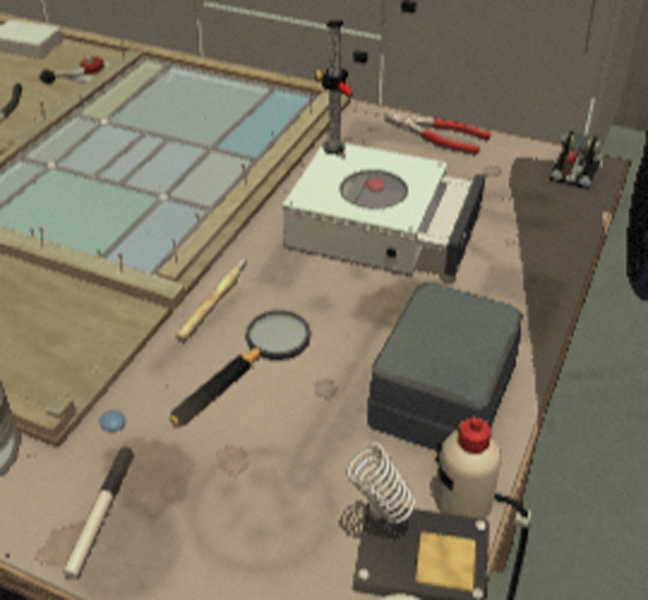

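View pics/top0z.png

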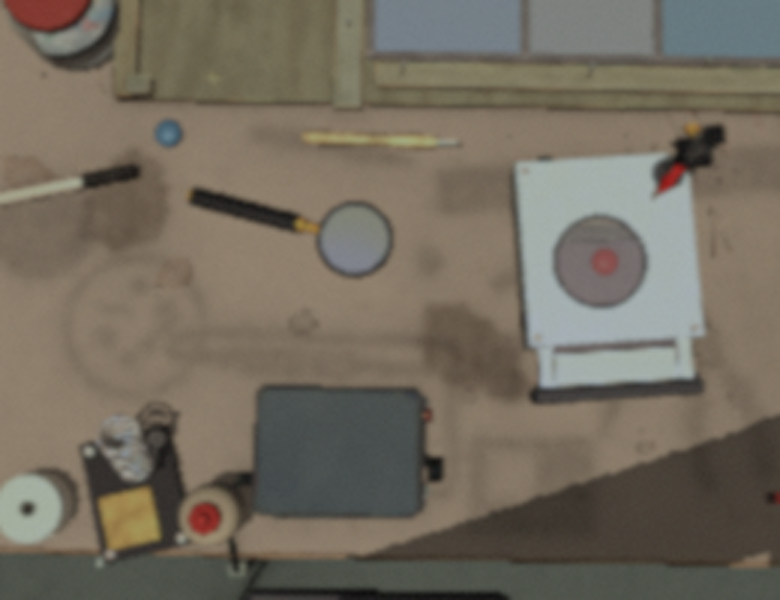

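```bash
cat > h.py <<'E'
import numpy as np,cv2
def load(f):
    return dict(np.load(f))
def ray(p,uv):
    T=p["world_from_camera"];d=T[:3,:3]@np.linalg.inv(p["K"])@np.array([uv[0],uv[1],1.]);return T[:3,3],d/np.linalg.norm(d)
def atz(p,uv,z):
    o,d=ray(p,uv);return o+d*(z-o[2])/d[2]
def tri(*a):
    A=np.zeros((3,3));b=np.zeros(3)
    for p,uv in a:
        o,d=ray(p,uv);M=np.eye(3)-np.outer(d,d);A+=M;b+=M@o
    x=np.linalg.solve(A,b);return x,[round(1e3*np.linalg.norm((np.eye(3)-np.outer(*[ray(p,uv)[1]]*2))@(x-ray(p,uv)[0])),1) for p,uv in a]
def proj(p,X):
    T=np.linalg.inv(p["world_from_camera"]);c=T[:3,:3]@np.asarray(X)+T[:3,3];u=p["K"]@c;return u[:2]/u[2]
E
python3 - <<'E'
from h import *
s=load("scene0.npz");t=load("top0.npz")
for n,z,a,b in [("pointer",0,(273.6,130.7),(361.3,174.6)),("nugget",.062,(284.4,169.3),(340.4,195.9)),("lens",.005,(246.9,228.9),(258.7,186.4)),("handle",.007,(222.7,249.8),(224.9,179.2)),("cutter",0,(218.2,215.2),(266.5,154.8)),("blue",0,(177.9,265.4),(197.1,156.9)),("marker",0,(169.7,303.3),(161.4,172.5))]:
    print(n,tri((s,a),(t,b)),atz(s,a,z).round(4),atz(t,b,z).round(4))
for uv in[(311.7,164.3),(375,220.7),(315.7,225.7)]:print(atz(t,uv,.062))
for f,n,(x0,y0,x1,y1),k in[("scene0",'s',(230,90,340,210),5),("top0",'t',(305,140,395,250),5)]:
    im=load(f+".npz")["img"][:,:,::-1]
    cv2.imwrite(f"pics/{n}_box.png",cv2.resize(im[y0:y1,x0:x1],None,fx=k,fy=k,interpolation=cv2.INTER_CUBIC))
E
```

```text
pointer (array([ 0.58499673, -0.20521192,  0.1473016 ]), [np.float64(5.2), np.float64(5.2)]) [ 0.6899 -0.4421  0.    ] [ 0.6037 -0.2374  0.    ]
nugget (array([ 0.54274665, -0.17410305,  0.05608516]), [np.float64(1.4), np.float64(1.4)]) [ 0.5412 -0.166   0.062 ] [ 0.5407 -0.1736  0.062 ]
lens (array([0.56459669, 0.02411834, 0.00206775]), [np.float64(3.9), np.float64(3.9)]) [0.5594 0.0258 0.005 ] [0.5679 0.0254 0.005 ]
handle (array([0.58202869, 0.11094286, 0.00601725]), [np.float64(3.0), np.float64(3.0)]) [0.5786 0.1109 0.007 ] [0.5846 0.112  0.007 ]
cutter (array([ 6.50990445e-01,  6.83298282e-03, -5.33059169e-04]), [np.float64(0.4), np.float64(0.4)]) [0.6503 0.0072 0.    ] [0.6512 0.007  0.    ]
blue (array([0.64523431, 0.18759228, 0.00215387]), [np.float64(3.3), np.float64(3.3)]) [0.6499 0.1872 0.    ] [0.6426 0.1863 0.    ]
marker (array([0.6025717 , 0.27733375, 0.00509381]), [np.float64(3.5), np.float64(3.5)]) [0.6089 0.276  0.    ] [0.6002 0.2767 0.    ]
[ 0.61707341 -0.10390955  0.062     ]
[ 0.4823491  -0.25629723  0.062     ]
[ 0.46786344 -0.11415712  0.062     ]
```

View pics/s_box.png

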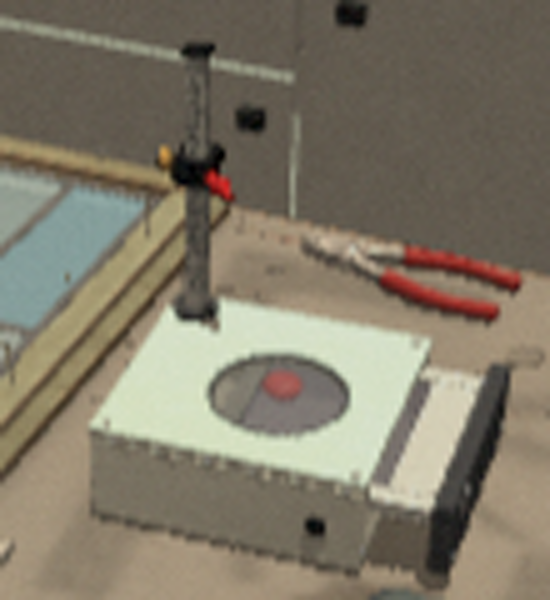

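View pics/t_box.png

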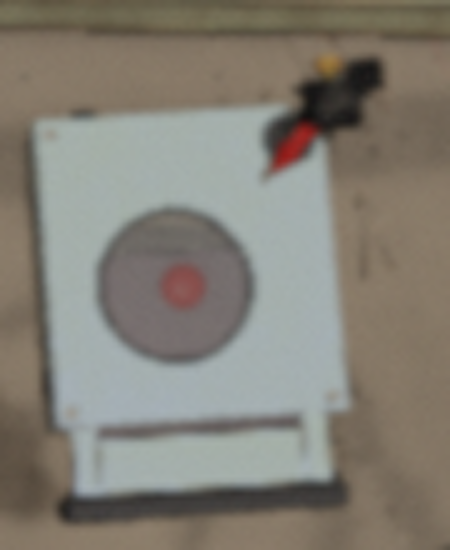

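```bash
cat > fit.py <<'E'
from h import *
from scipy.optimize import least_squares
s=load("scene0.npz");t=load("top0.npz")
S=lambda u,v:((u+.5)/5-.5+230,(v+.5)/5-.5+90)
T=lambda u,v:((u+.5)/5-.5+305,(v+.5)/5-.5+140)
# box pts: +x+y corner, -x+y, -x-y
obs=[(t,T(35,121),(.075,.07,.062)),(t,T(57,428),(-.075,.07,.062)),(t,T(349,408),(-.075,-.07,.062)),(t,T(176,285),(0,0,.062)),
(s,S(90,430),(.075,.07,.062)),(s,S(365,485),(-.075,.07,.062)),(s,S(431,340),(-.075,-.07,.062)),(s,S(281,394),(0,0,.062))]
def W(x,X):
    c,n=np.cos(x[2]),np.sin(x[2]);return np.array([x[0]+c*X[0]-n*X[1],x[1]+n*X[0]+c*X[1],X[2]])
def run(o):
    f=lambda x:np.concatenate([proj(p,W(x,X))-uv for p,uv,X in o])
    r=least_squares(f,[.54,-.17,0]);return r.x,r.fun.round(1)
if __name__=="__main__":
    for o in(obs,obs[:4],obs[4:]):
        x,r=run(o);print(x,np.degrees(x[2]),r)
    x=run(obs)[0]
    P,e=tri((s,S(233,197)),(t,T(264,178)));print("tip",P,e,"expected xy",W(x,(.028,-.023,0)), W(x,(.058,-.053,0)))
    for z in(.062,.067,.071):print("nug",atz(s,S(283,384),z),atz(t,T(183,286),z))
    print(tri((s,S(283,384)),(t,T(183,286))))
    # drawer front outer edge top/bottom, top view
    for q in[(65,520),(347,500)]:print("front",atz(t,T(*q),.035),atz(t,T(*q),.058),atz(t,T(*q),.012))
    for q in[(505,368),(437,497)]:print("frontS",atz(s,S(*q),.058))
E
python3 fit.py
```

```text
[ 0.54768488 -0.17700491  0.08064572] 4.620659240871533 [-1.   0.6 -0.7  0.7 -0.8  1.1  2.  -3.5  0.5  0.   1.4  1.   1.5  0.4
 -2.1 -1.9]
[ 0.54701537 -0.17731047  0.08074983] 4.626624728785148 [-0.9  0.9 -0.5  1.  -0.7  1.3  2.1 -3.3]
[ 0.54842282 -0.17648184  0.08049554] 4.612054490110049 [ 0.2  0.1  1.   1.   1.1  0.4 -2.4 -1.8]
tip [ 0.57786047 -0.19532472  0.1595218 ] [np.float64(1.3), np.float64(1.3)] expected xy [ 0.57744672 -0.19767452  0.        ] [ 0.60976597 -0.22516027  0.        ]
nug [ 0.54179171 -0.18038024  0.062     ] [ 0.538592   -0.17550559  0.062     ]
nug [ 0.53931498 -0.17368813  0.067     ] [ 0.53804168 -0.17469474  0.067     ]
nug [ 0.53733359 -0.16833444  0.071     ] [ 0.53760142 -0.17404605  0.071     ]
(array([ 0.53882365, -0.1745471 ,  0.06649375]), [np.float64(0.8), np.float64(0.8)])
front [ 0.42556978 -0.12181241  0.035     ] [ 0.42540714 -0.11926844  0.058     ] [ 0.42573242 -0.12435639  0.012     ]
front [ 0.43773923 -0.25958697  0.035     ] [ 0.43732806 -0.25422936  0.058     ] [ 0.43815039 -0.26494458  0.012     ]
frontS [ 0.4390215 -0.2490965  0.058    ]
frontS [ 0.437281   -0.12599704  0.058     ]
```

```bash
cat > go.py <<'E'
# usage: go.py x y z yawdeg -> tool-frame shift & turn needed (level tool, down)
import sys,numpy as np
from station import manip
from scipy.spatial.transform import Rotation as R
s=manip.sense();q=R.from_quat(s["tool_rot"]);M=q.as_matrix()
print("t",round(s["t"],2),"tcp",s["tcp_pos"].round(4),"yaw",np.degrees(np.arctan2(M[1,0],M[0,0])).round(2),"z",M[:,2].round(4),"F",s["force"].round(2),"gap",round(s["finger_gap"],3),"q",s["q"].round(2))
if len(sys.argv)>1:
    a=list(map(float,sys.argv[1:]));y=np.radians(a[3])
    Rt=np.array([[np.cos(y),np.sin(y),0],[np.sin(y),-np.cos(y),0],[0,0,-1]])
    d=np.array(a[:3])-s["tcp_pos"]
    print("shift now-axes",(M.T@d).round(4),"shift after turning",(Rt.T@d).round(4),"rotvec deg",np.degrees(R.from_matrix(M.T@Rt).as_rotvec()).round(2))
E
python3 go.py 0.3975 -0.189 0.20 4.6; python3 -c "from station import manip;print(manip.tips_ahead)"
python3 - <<'E'
from fit import *
o=[obs[i] for i in(0,1,2,4,5,6)]
for k in(o,o[:3],o[3:]):print(*run(k))
x=run(o)[0];print(W(x,(-.15,0,0)),W(x,(.028,-.023,0)),W(x,(-.115,0,0)),)
E
```

```text
t 1.1 tcp [ 0.2404 -0.5769  0.2563] yaw 22.62 z [-0.e+00 -1.e-04 -1.e+00] F [-0.08 -0.82  0.49] gap 1.003 q [-1.35  0.53  1.43 -0.    1.18 -0.18]
shift now-axes [ 0.2942 -0.2977  0.0563] shift after turning [ 0.1877 -0.3741  0.0563] rotvec deg [ 0.    0.   18.02]
0.025
[ 0.55047572 -0.17853631  0.08417621] [-0.5 -0.4  0.1 -0.3 -0.1 -0.2 -0.1 -0.5  0.7  0.3  0.6 -0.2]
[ 0.54966102 -0.17900267  0.08151431] [-0.2 -0.2  0.2 -0.1  0.   0.2]
[ 0.5513968  -0.177665    0.08972334] [-0.5 -0.3  0.4  0.3  0.1 -0.2]
[ 0.40100683 -0.19114784  0.        ] [ 0.58031035 -0.19910073  0.        ] [ 0.4358829  -0.18820515  0.        ]
```

Emit:
play_rows --steps '[[[0,0,0,0,0,9],[0,0,0,0,0,9],[0.03,-0.055,0,0,0,0],[0.03,-0.06,0,0,0,0],[0.03,-0.06,0,0,0,0],[0.03,-0.06,0.01,0,0,0],[0.03,-0.06,0.02,0,0,0],[0.03,-0.06,0.02,0,0,0],[0,-0.015,0,0,0,0],[0,0,0,0,0,0]]]' --fingers 0 --squeeze 40

```text
t: 2.35
tcp_pos: [0.3793, -0.22, 0.2117]
tool_rot: [0.999, 0.041, 0.0, 0.0]
force: [0.3, -0.5, 0.1]
finger_gap: 0.001
```

```bash
python3 go.py 0.398 -0.191 0.048 4.8
```

```text
t 2.35 tcp [ 0.3793 -0.22    0.2117] yaw 4.74 z [ 0.e+00 -5.e-04 -1.e+00] F [ 0.27 -0.54  0.08] gap 0.001 q [-0.78  0.35  1.93 -0.    0.86  0.71]
shift now-axes [ 0.0211 -0.0274  0.1636] shift after turning [ 0.0211 -0.0273  0.1637] rotvec deg [ 0.03  0.   -0.06]
```

Emit:
play_rows --steps '[[[0.02,-0.028,0.02,0,0,0],[0,0,0.04,0,0,0],[0,0,0.04,0,0,0],[0,0,0.04,0,0,0],[0,0,0.024,0,0,0],[0,0,0,0,0,0],[0,0,0,0,0,0]]]'

```text
t: 3.22
tcp_pos: [0.3976, -0.1927, 0.048]
tool_rot: [0.999, 0.04, 0.001, 0.001]
force: [0.4, -0.5, -0.1]
finger_gap: -0.002
```

```bash
python3 go.py 0.398 -0.191 0.048 4.8; python3 - <<'E'
from station import manip
import cv2,numpy as np
for n in("scene","top"):
    p=manip.snapshot(n);im=p["img"][:,:,::-1]
    x0,y0=(230,90) if n=="scene" else (290,150)
    cv2.imwrite(f"pics/{n}1.png",cv2.resize(im[y0:y0+130,x0:x0+150],None,fx=4,fy=4,interpolation=cv2.INTER_CUBIC))
E
```

```text
t 3.23 tcp [ 0.3976 -0.1927  0.048 ] yaw 4.53 z [ 0.0018 -0.0016 -1.    ] F [ 0.36 -0.45 -0.11] gap -0.002 q [-0.71  0.7   2.04 -0.    0.4   0.79]
shift now-axes [ 0.0006 -0.0016  0.    ] shift after turning [ 0.0006 -0.0016  0.    ] rotvec deg [ 0.1  -0.1  -0.27]
```

View pics/scene1.png

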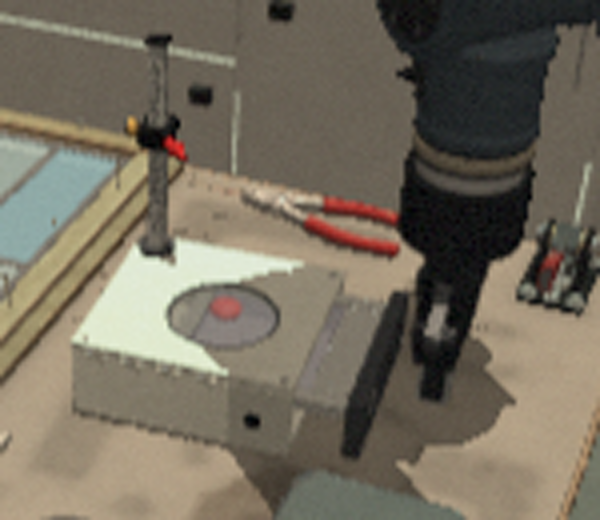

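View pics/top1.png

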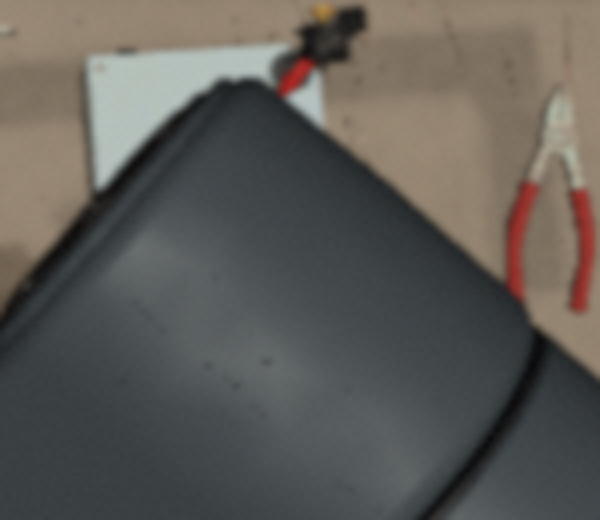

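Emit:
play_rows --steps '[[[0.005,0,0,0,0,0],[0.005,0,0,0,0,0],[0.005,0,0,0,0,0],[0.005,0,0,0,0,0],[0.005,0,0,0,0,0],[0.004,0,0,0,0,0],[0.003,0,0,0,0,0],[0,0,0,0,0,0]]]'

```text
t: 4.32
tcp_pos: [0.4291, -0.1884, 0.0474]
tool_rot: [0.999, 0.04, 0.0, 0.0]
force: [0.2, -0.1, -0.2]
finger_gap: -0.002
```

Emit:
play_rows --steps '[[[0.004,0,0,0,0,0],[0.004,0,0,0,0,0],[0.003,0,0,0,0,0],[0,0,0,0,0,0]]]'

```text
t: 4.82
tcp_pos: [0.4397, -0.1873, 0.0473]
tool_rot: [0.999, 0.04, -0.0, -0.0]
force: [-2.3, -0.1, 0.3]
finger_gap: 0.0
```

```bash
python3 go.py
```

```text
t 4.83 tcp [ 0.4397 -0.1873  0.0473] yaw 4.63 z [-4.e-04  2.e-04 -1.e+00] F [-2.3  -0.07  0.28] gap 0.0 q [-0.64  0.71  1.95 -0.    0.48  0.85]
```

Emit:
play_rows --steps '[[[0.003,0,0,0,0,0],[0.003,0,0,0,0,0],[0.002,0,0,0,0,0],[0,0,0,0,0,0]]]'

```text
t: 5.32
tcp_pos: [0.4488, -0.1873, 0.0475]
tool_rot: [0.999, 0.04, 0.001, 0.001]
force: [0.8, 0.5, 0.6]
finger_gap: 0.001
```

Emit:
play_rows --steps '[[[0.003,0,0,0,0,0],[0.002,0,0,0,0,0],[0,0,0,0,0,0]]]'

```text
t: 5.7
tcp_pos: [0.4529, -0.1865, 0.0474]
tool_rot: [0.999, 0.04, 0.0, 0.0]
force: [-1.1, 0.1, -0.4]
finger_gap: -0.001
```

Emit:
play_rows --steps '[[[0.002,0,0,0,0,0],[0.002,0,0,0,0,0],[0,0,0,0,0,0]]]'

```text
t: 6.08
tcp_pos: [0.453, -0.1856, 0.0472]
tool_rot: [0.999, 0.041, -0.004, -0.001]
force: [-10.4, -6.1, 3.4]
finger_gap: 0.001
```

Emit:
play_rows --steps '[[[-0.005,0,0,0,0,0],[-0.02,0,0,0,0,0],[-0.02,0,0,0,0,0],[0,0,-0.04,0,0,0],[0,0,-0.06,0,0,0],[0,0,-0.06,0,0,0],[0,0,-0.04,0,0,0],[0,0,0,0,0,0]]]'

```text
t: 7.08
tcp_pos: [0.4138, -0.1908, 0.2506]
tool_rot: [0.999, 0.04, 0.004, 0.003]
force: [-0.1, 0.2, 0.2]
finger_gap: 0.002
```

```bash
python3 - <<'E'
from station import manip
import cv2,numpy as np
for n in("scene","top"):
    p=manip.snapshot(n);im=p["img"][:,:,::-1]
    np.savez(f"{n}2.npz",**{k:p[k] for k in("img","K","world_from_camera")})
    x0,y0=(230,90) if n=="scene" else (290,150)
    cv2.imwrite(f"pics/{n}2.png",cv2.resize(im[y0:y0+130,x0:x0+150],None,fx=4,fy=4,interpolation=cv2.INTER_CUBIC))
    x0,y0=(190,200) if n=="scene" else (190,150)
    cv2.imwrite(f"pics/{n}2l.png",cv2.resize(im[y0:y0+80,x0:x0+100],None,fx=6,fy=6,interpolation=cv2.INTER_CUBIC))
E
python3 go.py
```

```text
t 7.17 tcp [ 0.4117 -0.1894  0.2473] yaw 4.62 z [ 6.e-04 -1.e-04 -1.e+00] F [-0.58 -0.28 -0.07] gap -0.003 q [-0.68  0.31  1.86  0.    0.97  0.81]
```

View pics/scene2.png

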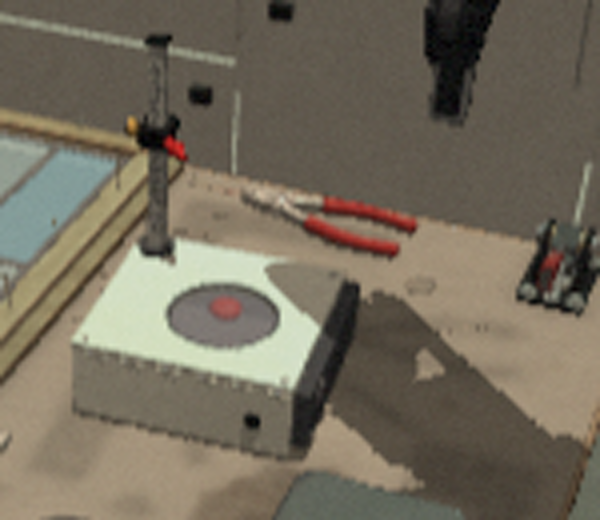

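View pics/scene2l.png

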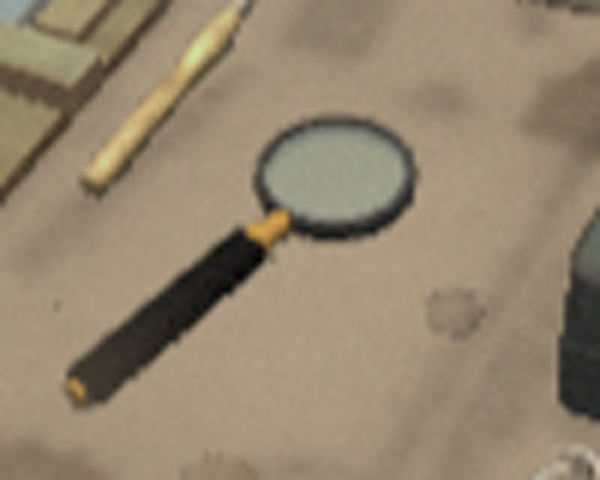

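View pics/top2l.png

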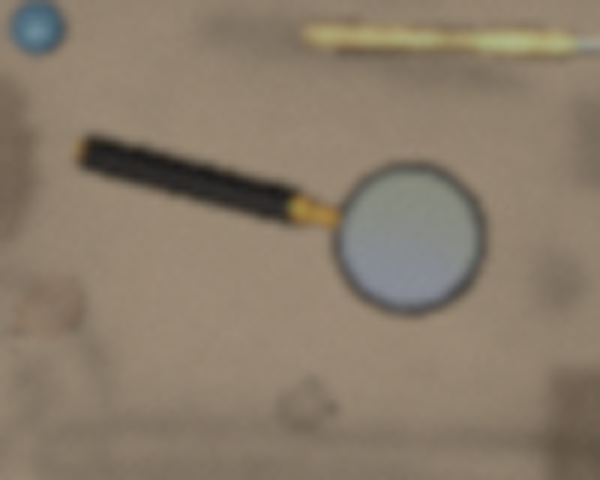

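```bash
python3 - <<'E'
from h import *
s=load("scene2.npz");t=load("top2.npz")
S=lambda u,v:((u+.5)/6-.5+190,(v+.5)/6-.5+200)
T=lambda u,v:((u+.5)/6-.5+190,(v+.5)/6-.5+150)
for n,z,a,b in[("lens",.007,(336,178),(410,238)),("end",.007,(82,390),(82,151)),("inner",.008,(257,243),(293,205))]:
    P,e=tri((s,S(*a)),(t,T(*b)));print(n,P.round(4),e,atz(s,S(*a),z).round(4),atz(t,T(*b),z).round(4))
L=atz(t,T(410,238),.007);E=atz(t,T(82,151),.008);print(np.degrees(np.arctan2(*(E-L)[[1,0]])),np.linalg.norm(E-L))
L=atz(s,S(336,178),.007);E=atz(s,S(82,390),.007);print(np.degrees(np.arctan2(*(E-L)[[1,0]])),np.linalg.norm(E-L))
E
```

```text
lens [0.5613 0.0276 0.0045] [np.float64(0.7), np.float64(0.7)] [0.5608 0.03   0.007 ] [0.5603 0.0272 0.007 ]
end [0.5951 0.1676 0.0086] [np.float64(0.2), np.float64(0.2)] [0.5962 0.1666 0.007 ] [0.5952 0.1677 0.007 ]
inner [0.5725 0.0768 0.0091] [np.float64(0.8), np.float64(0.8)] [0.5723 0.0757 0.008 ] [0.5734 0.0772 0.008 ]
76.0913204012828 0.144584857109898
75.45083000369895 0.14109075457646048
```

Emit:
play_rows --steps '[[[0,0,0,0,0,-10.2],[0,0,0,0,0,-10.2],[0,0,0,0,0,-10.2],[0,0,0,0,0,-10.2],[0,0,0,0,0,-10.2],[0,0,0,0,0,-10.2],[0,0,0,0,0,-10.2],[0,0,0,0,0,0]]]' --fingers 0.5

```text
t: 8.18
tcp_pos: [0.411, -0.189, 0.2455]
tool_rot: [0.789, 0.615, -0.0, -0.002]
force: [0.3, 0.2, 0.1]
finger_gap: 0.503
```

```bash
python3 go.py 0.5826 0.1151 0.10 76
```

```text
t 8.18 tcp [ 0.411  -0.189   0.2455] yaw 75.9 z [-0.0032  0.0028 -1.    ] F [0.31 0.22 0.14] gap 0.503 q [-0.68  0.31  1.86  0.    0.97 -0.43]
shift now-axes [0.3364 0.0929 0.1458] shift after turning [0.3366 0.0929 0.1455] rotvec deg [-0.22 -0.11 -0.1 ]
```

Emit:
play_rows --steps '[[[0.05,0.015,0,0,0,0],[0.055,0.015,0,0,0,0],[0.055,0.015,0,0,0,0],[0.055,0.015,0,0,0,0],[0.055,0.015,0.02,0,0,0],[0.045,0.013,0.04,0,0,0],[0.02,0.005,0.04,0,0,0],[0,0,0.04,0,0,0],[0,0,0,0,0,0]]]'

```text
t: 9.3
tcp_pos: [0.5796, 0.1133, 0.1031]
tool_rot: [0.788, 0.615, -0.004, -0.003]
force: [0.6, -0.2, -0.2]
finger_gap: 0.499
```

```bash
python3 go.py 0.5826 0.1151 0.04 76;  python3 - <<'E'
from station import manip
import cv2,numpy as np
p=manip.snapshot("scene");im=p["img"][:,:,::-1]
x0,y0=(160,150)
cv2.imwrite("pics/scene3.png",cv2.resize(im[y0:y0+140,x0:x0+160],None,fx=4,fy=4,interpolation=cv2.INTER_CUBIC))
E
```

```text
t 9.3 tcp [0.5796 0.1133 0.1031] yaw 75.92 z [-0.0103 -0.     -0.9999] F [ 0.62 -0.16 -0.19] gap 0.499 q [0.   0.69 1.63 0.   0.83 0.25]
shift now-axes [0.0027 0.0031 0.0631] shift after turning [0.0025 0.0025 0.0631] rotvec deg [-0.57  0.14 -0.08]
```

View pics/scene3.png

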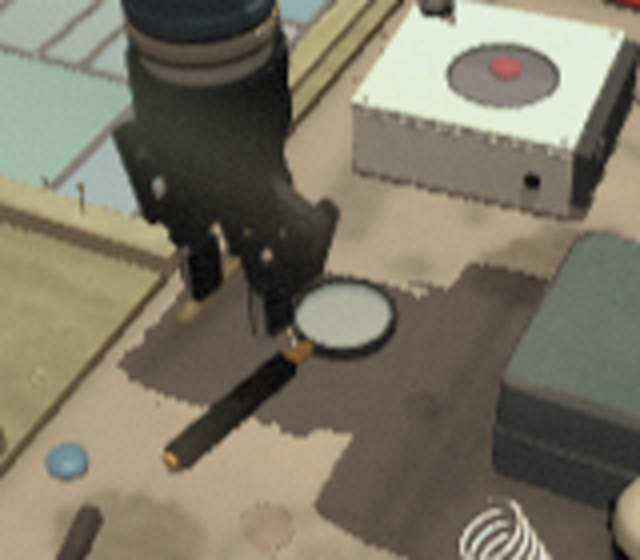

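Emit:
play_rows --steps '[[[0,0,0.02,0,0,0],[0,0,0.02,0,0,0],[0,0,0.015,0,0,0],[0,0,0,0,0,0],[0,0,0,0,0,0]]]'

```text
t: 9.98
tcp_pos: [0.5837, 0.1128, 0.0533]
tool_rot: [0.788, 0.616, 0.001, 0.001]
force: [-0.3, 0.6, 0.4]
finger_gap: 0.499
```

```bash
python3 go.py 0.5824 0.1143 0.029 76;  python3 - <<'E'
from station import manip
import cv2,numpy as np
p=manip.snapshot("scene");im=p["img"][:,:,::-1]
x0,y0=(160,190)
cv2.imwrite("pics/scene4.png",cv2.resize(im[y0:y0+90,x0:x0+110],None,fx=6,fy=6,interpolation=cv2.INTER_CUBIC))
E
```

```text
t 9.97 tcp [0.5837 0.1128 0.0533] yaw 75.99 z [ 0.0017  0.     -1.    ] F [-0.28  0.56  0.42] gap 0.499 q [0.   0.77 1.65 0.   0.72 0.25]
shift now-axes [ 0.0011 -0.0017  0.0243] shift after turning [ 0.0012 -0.0017  0.0243] rotvec deg [ 0.1  -0.03 -0.01]
```

View pics/scene4.png

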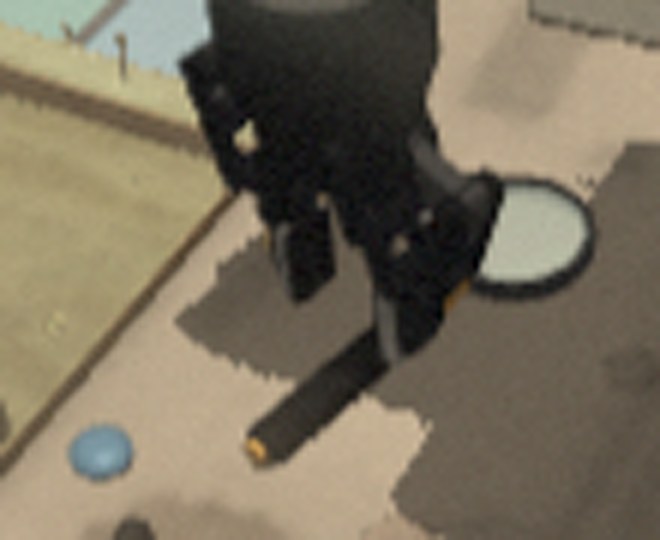

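Emit:
play_rows --steps '[[[0.001,-0.0015,0.012,0,0,0],[0,0,0.008,0,0,0],[0,0,0.004,0,0,0],[0,0,0,0,0,0],[0,0,0,0,0,0]]]'

```text
t: 10.65
tcp_pos: [0.5819, 0.1142, 0.0284]
tool_rot: [0.788, 0.616, 0.0, 0.0]
force: [0.3, -0.2, -0.4]
finger_gap: 0.5
```

```bash
python3 go.py 0.5824 0.1143 0.029 76;  python3 - <<'E'
from station import manip
import cv2,numpy as np
p=manip.snapshot("scene");im=p["img"][:,:,::-1]
x0,y0=(160,190)
cv2.imwrite("pics/scene5.png",cv2.resize(im[y0:y0+90,x0:x0+110],None,fx=6,fy=6,interpolation=cv2.INTER_CUBIC))
E
```

```text
t 10.65 tcp [0.5819 0.1142 0.0284] yaw 76.02 z [ 2.e-04 -0.e+00 -1.e+00] F [ 0.25 -0.23 -0.42] gap 0.5 q [ 0.01  0.81  1.65 -0.    0.67  0.25]
shift now-axes [ 0.0002  0.0004 -0.0006] shift after turning [ 0.0002  0.0004 -0.0006] rotvec deg [ 0.01 -0.    0.02]
```

View pics/scene5.png

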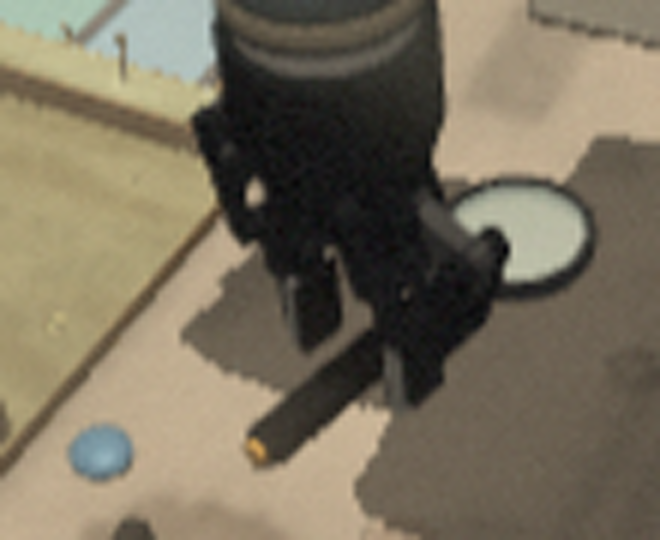

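Emit:
play_rows --steps '[[[0,0,0,0,0,0],[0,0,0,0,0,0],[0,0,0,0,0,0],[0,0,0,0,0,0],[0,0,0,0,0,0]]]' --fingers 0 --squeeze 60

```text
t: 11.32
tcp_pos: [0.5822, 0.1142, 0.0289]
tool_rot: [0.788, 0.616, 0.0, 0.0]
force: [0.2, -0.7, 6.7]
finger_gap: 0.165
```

```bash
python3 go.py
```

```text
t 11.32 tcp [0.5822 0.1142 0.0289] yaw 76.02 z [ 0.001 -0.    -1.   ] F [ 0.17 -0.73  6.73] gap 0.165 q [ 0.01  0.81  1.65 -0.    0.67  0.25]
```

Emit:
play_rows --steps '[[[0,0,-0.005,0,0,0],[0,0,-0.015,0,0,0],[0,0,-0.03,0,0,0],[0,0,-0.03,0,0,0],[0,0,-0.03,0,0,0],[0,0,-0.03,0,0,0],[0,0,-0.015,0,0,0],[0,0,0,0,0,0],[0,0,0,0,0,0]]]'

```text
t: 12.45
tcp_pos: [0.5809, 0.1142, 0.1823]
tool_rot: [0.788, 0.616, -0.001, -0.001]
force: [-0.5, -0.3, -1.7]
finger_gap: 0.162
```

```bash
python3 go.py 0.5824 0.1143 0.2 76;  python3 - <<'E'
from station import manip
import cv2,numpy as np
for n in("scene","top"):
    p=manip.snapshot(n);im=p["img"][:,:,::-1]
    np.savez(f"{n}6.npz",**{k:p[k] for k in("img","K","world_from_camera")})
    x0,y0=(150,130) if n=="scene" else (180,120)
    cv2.imwrite(f"pics/{n}6.png",cv2.resize(im[y0:y0+120,x0:x0+150],None,fx=5,fy=5,interpolation=cv2.INTER_CUBIC))
E
```

```text
t 12.45 tcp [0.5809 0.1142 0.1823] yaw 76.01 z [-0.0024  0.     -1.    ] F [-0.52 -0.29 -1.66] gap 0.162 q [0.01 0.58 1.59 0.   0.98 0.25]
shift now-axes [ 0.0005  0.0014 -0.0177] shift after turning [ 0.0005  0.0014 -0.0177] rotvec deg [-0.13  0.03  0.01]
```

View pics/scene6.png

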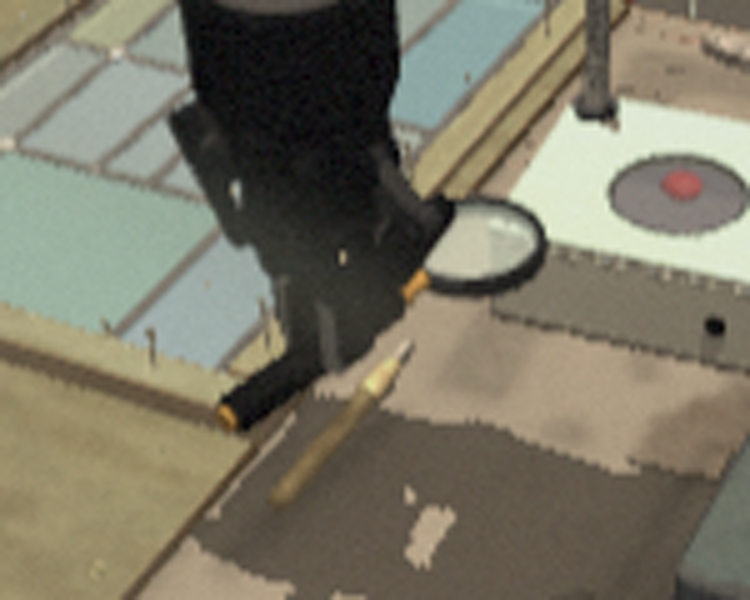

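View pics/top6.png

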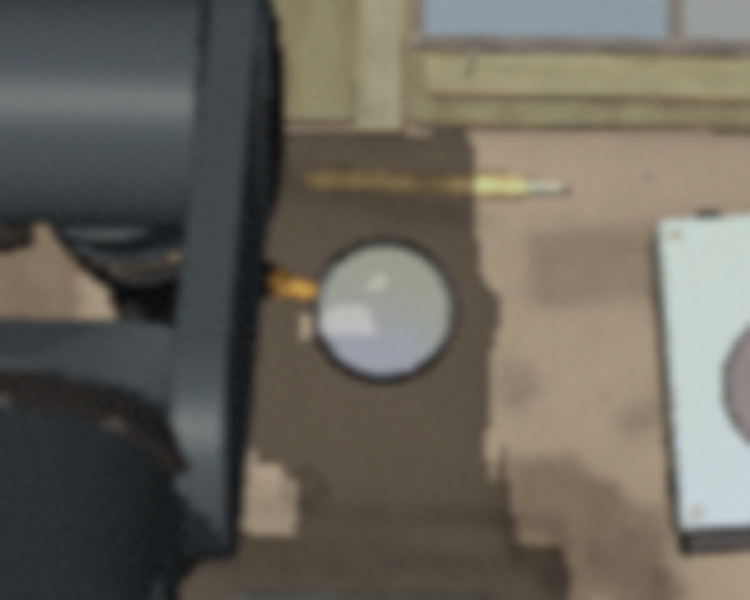

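```bash
python3 - <<'E'
from h import *
s=load("scene6.npz");t=load("top6.npz")
S=lambda u,v:((u+.5)/5-.5+150,(v+.5)/5-.5+130)
T=lambda u,v:((u+.5)/5-.5+180,(v+.5)/5-.5+120)
print(tri((s,S(486,245)),(t,T(385,310))))
c,n=np.cos(np.radians(76)),np.sin(np.radians(76))
# predict scene pixels for lens and handle end at rigid lift .1534
for z in(.148,.1534,.158):
    for X in[(0,0,.007),(.145*c,.145*n,.007)]:
        u=proj(s,np.array([.5603,.0278,z])+X);print(z,((u-[150,130])+.5)*5-.5)
E
```

```text
(array([0.55646905, 0.0264744 , 0.15877124]), [np.float64(2.2), np.float64(2.2)])
0.148 [471.96527836 250.7940724 ]
0.148 [227.49426852 428.77976905]
0.1534 [471.52087123 240.78207609]
0.1534 [225.83383626 418.43045171]
0.158 [471.13930789 232.18588044]
0.158 [224.40687762 409.53635336]
```

Emit:
play_rows --steps '[[[-0.01,0.002,0,0,0,0],[-0.025,0.004,-0.005,0,0,0],[-0.03,0.004,0,0,0,0],[-0.03,0.004,0,0,0,0],[-0.03,0.004,0,0,0,0],[-0.03,0.004,0,0,0,0],[-0.025,0.004,0,0,0,0],[-0.015,0.002,0,0,0,0],[-0.006,0.001,0,0,0,0],[0,0,0,0,0,0]]]'

```text
t: 13.8
tcp_pos: [0.5613, -0.0877, 0.1882]
tool_rot: [0.788, 0.616, -0.0, -0.0]
force: [0.4, 0.1, -1.3]
finger_gap: 0.164
```

Emit:
play_rows --steps '[[[0,0,0,0,0,0],[0,0,0,0,0,0],[0,0,0,0,0,0]]]'

```text
t: 14.18
tcp_pos: [0.5614, -0.0873, 0.1884]
tool_rot: [0.788, 0.616, 0.0, -0.0]
force: [-0.4, 0.3, -0.9]
finger_gap: 0.164
```

```bash
python3 go.py 0.5604 -0.088 0.185 76;  python3 - <<'E'
from station import manip
import cv2,numpy as np
for n in("scene","top"):
    p=manip.snapshot(n);im=p["img"][:,:,::-1]
    np.savez(f"{n}7.npz",**{k:p[k] for k in("img","K","world_from_camera")})
    x0,y0=(220,80) if n=="scene" else (280,130)
    cv2.imwrite(f"pics/{n}7.png",cv2.resize(im[y0:y0+120,x0:x0+130],None,fx=5,fy=5,interpolation=cv2.INTER_CUBIC))
    for l in("lens","pointer_tip","red_nugget"):print(n,l,[(d["point"],d["score"]) for d in manip.pinpoint(l,p)[:2]])
E
```

```text
t 14.18 tcp [ 0.5614 -0.0873  0.1884] yaw 76.07 z [ 0.e+00  1.e-04 -1.e+00] F [-0.4   0.27 -0.86] gap 0.164 q [-0.35  0.54  1.64  0.    0.96 -0.11]
shift now-axes [-0.0009 -0.0008  0.0034] shift after turning [-0.0009 -0.0008  0.0034] rotvec deg [ 0.   -0.    0.07]
scene lens [([285.0, 132.3], 0.58)]
scene pointer_tip []
scene red_nugget [([285.4, 168.5], 0.56)]
top lens [([350.1, 194.0], 0.53)]
top pointer_tip [([363.7, 172.9], 0.51)]
top red_nugget []
```

View pics/scene7.png

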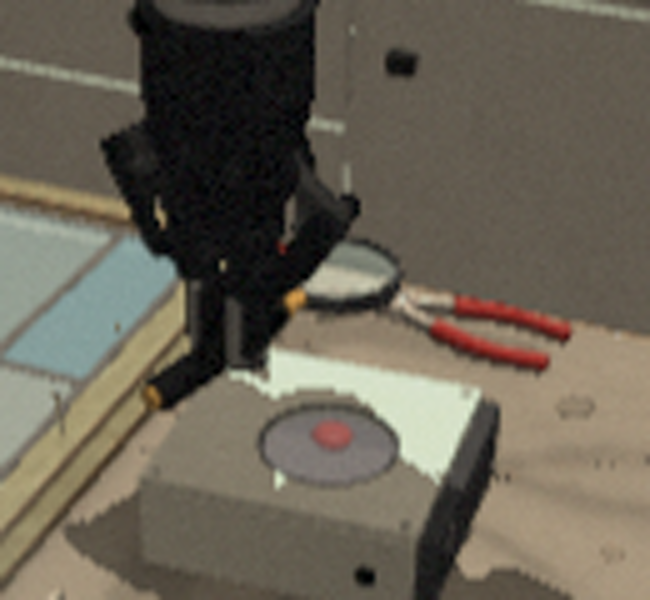

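View pics/top7.png

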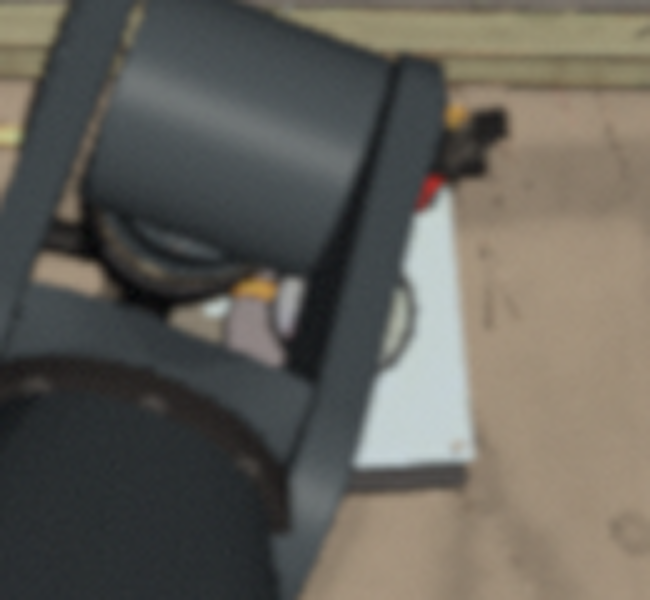

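```bash
cat > ov.py <<'E'
from h import *
def loupe_pts(tcp,yaw,p,d=0.0862+.0027,h=.0289,lat=0.0):
    # loupe frame: origin under lens, handle along -x. p: pitch (deg), positive = lens down
    y=np.radians(yaw); ux=np.array([-np.cos(y),-np.sin(y),0]); uy=np.array([np.sin(y),-np.cos(y),0]);uz=np.array([0,0,1.])
    g=np.array([-d,0,.007])
    P=np.radians(p)
    def w(X):
        X=np.asarray(X,float)-g
        a=X[...,0]*np.cos(P)+X[...,2]*np.sin(P); c=-X[...,0]*np.sin(P)+X[...,2]*np.cos(P)
        base=np.array(tcp)-uz*h+uz*.007
        return base+a[...,None]*ux+(X[...,1]+lat)[...,None]*uy+c[...,None]*uz
    return w
def draw(p,w,x0,y0,W,H,k,fn):
    im=cv2.resize(np.ascontiguousarray(p["img"][:,:,::-1])[y0:y0+H,x0:x0+W],None,fx=k,fy=k,interpolation=cv2.INTER_CUBIC)
    f=lambda X:np.array([((proj(p,q)-[x0,y0])+.5)*k-.5 for q in w(np.asarray(X,float))]).round().astype(np.int32)
    t=np.linspace(0,2*np.pi,60)
    for z,c in((0,(255,0,255)),(.010,(0,255,0))):
        cv2.polylines(im,[f(np.c_[.033*np.cos(t),.033*np.sin(t),0*t+z])],True,c,1)
    for z,c in((0,(255,0,255)),(.014,(0,255,0))):
        cv2.polylines(im,[f([(-.049,.008,z),(-.145,.008,z),(-.145,-.008,z),(-.049,-.008,z)])],True,c,1)
    cv2.imwrite(fn,im)
E
python3 - <<'E'
from ov import *
for p in(0,3):
    ims=[]
    for v,x0,y0 in(("scene6",150,140),("top6",180,130)):
        draw(load(v+".npz"),loupe_pts([.5809,.1142,.1823],76,p),x0,y0,130,90,4,f"pics/o.png");ims.append(cv2.imread("pics/o.png")[:,:395])
    cv2.imwrite(f"pics/ov6_{p}.png",np.hstack(ims))
a,b=cv2.imread("pics/ov6_0.png"),cv2.imread("pics/ov6_3.png")
cv2.imwrite("pics/ov6.png",np.vstack([a,b])[:, :800])
E
```

```text
(no output)
```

View pics/ov6.png

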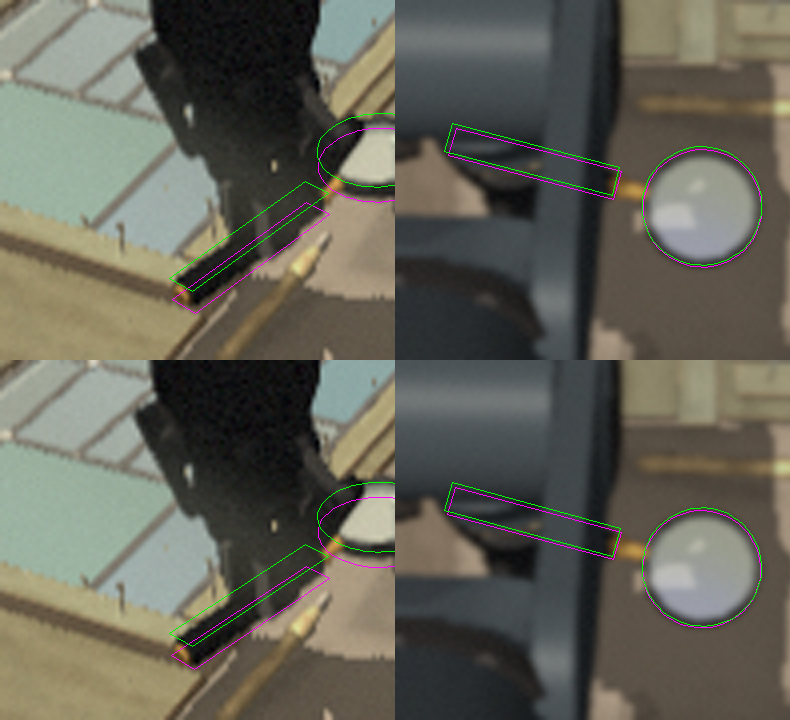

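```bash
python3 - <<'E'
from ov import *
ims=[]
for p in(-2,0,2,4):
    draw(load("scene6.npz"),loupe_pts([.5809,.1142,.1823],76,p),190,158,80,60,5,"pics/o.png");ims.append(cv2.imread("pics/o.png"))
cv2.imwrite("pics/ov6s.png",np.vstack([np.hstack(ims[:2]),np.hstack(ims[2:])]))
ims=[]
for p in(-2,0,2,4):
    draw(load("scene7.npz"),loupe_pts([.5614,-.0873,.1884],76,p),245,115,80,60,5,"pics/o.png");ims.append(cv2.imread("pics/o.png"))
cv2.imwrite("pics/ov7s.png",np.vstack([np.hstack(ims[:2]),np.hstack(ims[2:])]))
E
```

```text
(no output)
```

View pics/ov6s.png

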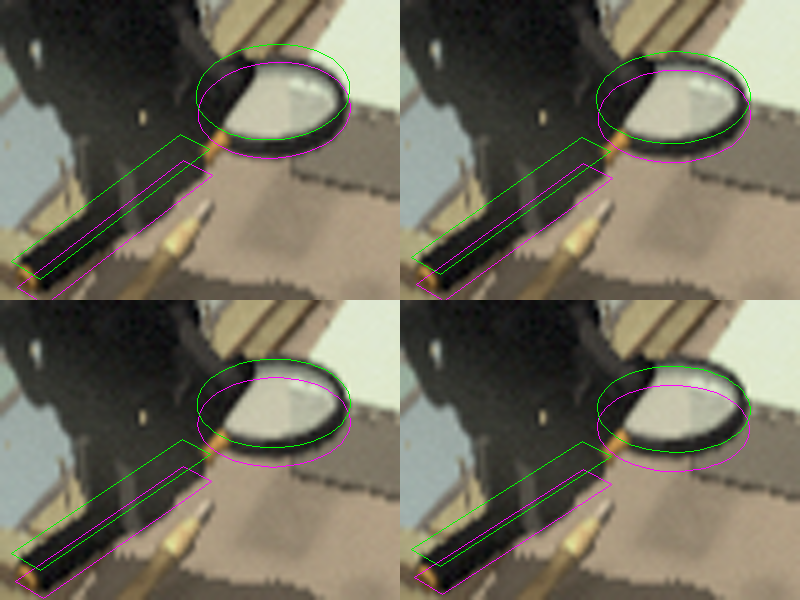

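View pics/ov7s.png

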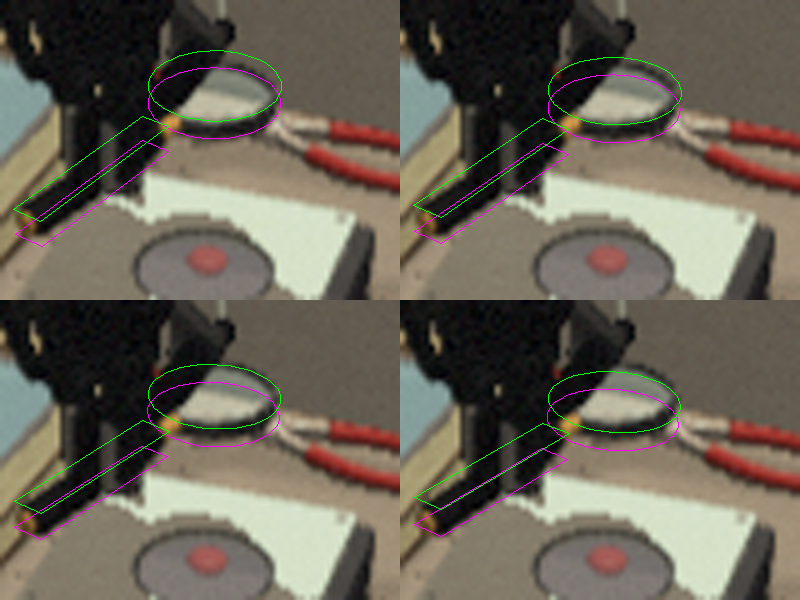

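```bash
python3 - <<'E'
from h import *
s=load("scene2.npz");t=load("top0.npz")
a=cv2.resize(np.ascontiguousarray(s["img"][110:145,255:290,::-1]),None,fx=11,fy=11,interpolation=cv2.INTER_CUBIC)
b=cv2.resize(np.ascontiguousarray(t["img"][155:190,345:380,::-1]),None,fx=11,fy=11,interpolation=cv2.INTER_CUBIC)
cv2.imwrite("pics/tip.png",np.hstack([a,b]))
E
```

```text
(no output)
```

View pics/tip.png

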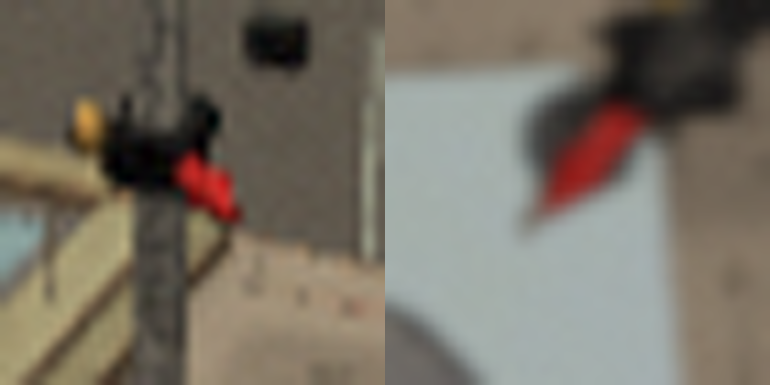

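```bash
python3 - <<'E'
from fit import *
a,b=(276.2,129.5),(357.2,175.6)
print("tri",tri((s,a),(t,b)))
o=[obs[i] for i in(0,1,2,4,5,6)]
x=run(o)[0]
# tip on vertical through box (.028,-.023)
for nm,pose in(("all",x),("scene",run(o[3:])[0]),("top",run(o[:3])[0])):
    zs=np.linspace(.12,.18,601);
    for p,uv,n in((s,a,"s"),(t,b,"t")):
        e=[np.linalg.norm(proj(p,W(pose,(.028,-.023,z)))-uv) for z in zs];i=np.argmin(e);print(nm,n,zs[i].round(4),round(e[i],2))
print("coltop pred",(proj(s,W(x,(.058,-.053,.223)))-[230,90]+.5)*5-.5,"base",(proj(s,W(x,(.058,-.053,.062)))-[230,90]+.5)*5-.5)
f=lambda v:np.concatenate([np.concatenate([proj(p,W(v,X))-uv for p,uv,X in o])]+[proj(p,W(v,(.028,-.023,v[3])))-uv for p,uv in((s,a),(t,b))])
r=least_squares(f,[*x,.16]);print(r.x,r.fun.round(1))
n=[atz(p,uv,.0665)[:2] for p,uv in((s,S(283,384)),(t,T(183,286)))];print(n)
E
```

```text
tri (array([ 0.57741333, -0.195031  ,  0.15828277]), [np.float64(1.6), np.float64(1.6)])
all s 0.1557 0.17
all t 0.1365 0.54
scene s 0.156 0.35
scene t 0.1371 1.19
top s 0.1556 0.56
top t 0.1369 0.09
coltop pred [198.90394034  46.25777173] base [196.73571237 311.82461997]
[ 0.54988614 -0.17791874  0.08435645  0.154533  ] [-0.7 -0.2 -0.2 -0.1 -0.4  0.  -0.  -0.3  0.8  0.5  0.7 -0.   0.3  0.6
  1.  -1.4]
[array([ 0.53956265, -0.17435734]), array([ 0.53809671, -0.17477582])]
```

Emit:
play_rows --steps '[[[-0.001,-0.001,0.003,0,0,0],[0,0,0.003,0,0,0],[0,0,0.0025,0,0,0],[0,0,0,0,0,0],[0,0,0,0,0,0],[0,0,0,0,0,0]]]'

```text
t: 15.32
tcp_pos: [0.5603, -0.0886, 0.18]
tool_rot: [0.788, 0.616, 0.0, 0.0]
force: [0.1, 0.5, -1.1]
finger_gap: 0.166
```

```bash
python3 go.py 0.5603 -0.0882 0.180 76;  python3 - <<'E'
from station import manip
from ov import *
s=manip.sense();ims=[]
for n,x0,y0 in(("scene",245,105),("top",315,155)):
    p=manip.snapshot(n);np.savez(f"{n}8.npz",**{k:p[k] for k in("img","K","world_from_camera")})
    w=loupe_pts(s["tcp_pos"],76,0);print(w(np.array([0,0,.005])))
    draw(p,w,x0,y0,65,80,6,"pics/o.png");ims.append(cv2.imread("pics/o.png"))
cv2.imwrite("pics/ov8.png",np.hstack(ims))
cv2.imwrite("pics/scene8.png",load("scene8.npz")["img"][:,:,::-1])
E
```

```text
t 15.32 tcp [ 0.5603 -0.0886  0.18  ] yaw 76.02 z [ 2.e-04 -1.e-04 -1.e+00] F [ 0.11  0.5  -1.1 ] gap 0.166 q [-0.35  0.55  1.65  0.    0.94 -0.11]
shift now-axes [ 0.0004 -0.     -0.    ] shift after turning [ 0.0004 -0.     -0.    ] rotvec deg [0.01 0.   0.02]
[ 0.53874679 -0.17482986  0.1560733 ]
[ 0.53874679 -0.17482986  0.1560733 ]
```

View pics/ov8.png

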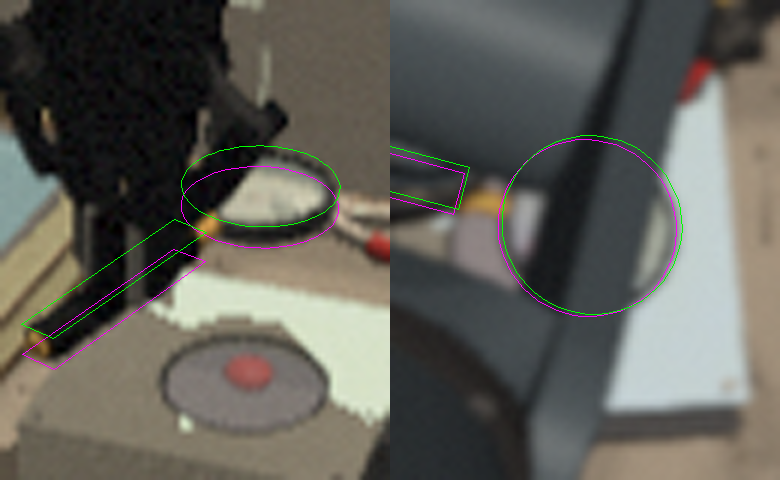

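View pics/scene8.png

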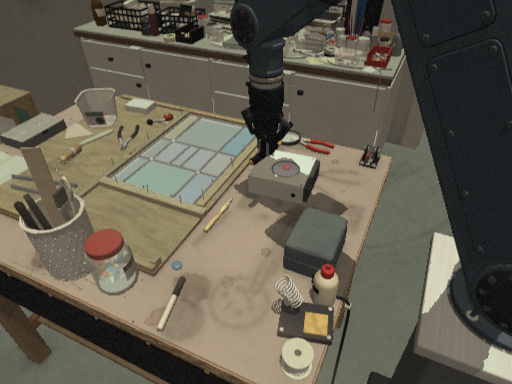

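```bash
python3 -c "
from station import manip
s=manip.sense();print(s['t'],s['tcp_pos'],s['qd'].round(3),s['force'],s['finger_gap']);print(manip.sign_off())"
```

```text
15.425 [ 0.5602194  -0.0885869   0.18001904] [-0.     0.002  0.001 -0.001 -0.     0.001] [-0.03365667 -0.32256941 -0.48164538] 0.1641151597610153
the job is handed in; nothing more can be done
None
```

I pushed the filter drawer home, then picked up the loupe by its handle. I handed the job in at 15.4 s with the lens held level over the red nugget.

- **Drawer:** The resistance dropped once the catch took over, then rose to about 10 N against the stop. The stop came where the box geometry put the closed drawer. After I backed off, the picture showed the front flush with the box.
- **Lens position:** The lens centre is at about (0.539, -0.175, 0.156) m. The nugget is at about (0.539, -0.1745) m. The arm was still, and the force reading was about the loupe's weight.
- **Level:** Projecting the loupe's shape onto the last scene picture put it level to within about 1°.
- **Clearance:** The rim should clear the pointer tip by about 12 mm. This is calculated, because I could not see that gap clearly in the last pictures.

**Checks that disagreed:**
- **Pointer height:** Plain two-view triangulation gave about 0.158 m. Using the known column position gave about 0.1555 m. The top camera alone gave 0.137 m, but it is poor for heights, so I used 0.156 m.
- **Last look:** The arm hid the pointer in the final scene picture. The top picture showed only its red part, with no sign that it had moved.
- **Rim size:** The drawn rim came out slightly larger than the one in the pictures, by less than about 2 mm.

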